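# Set the spray gun's air cap and hold the trigger at half travel

## Robot

A 6-joint arm with a two-finger parallel gripper is mounted at the origin on a cart in front of the work surface, level with it; the furniture and walls round the work are solid. World frame = base frame: x ahead of the robot, y to its left, z up, the work surface at z = 0. Lengths are in m, angles in degrees, forces in N, time in s.
With the tool pointing down it reaches from about 0.4 to 0.825 m from the base axis. Payload 7 kg.
Tool frame: the origin (TCP) lies midway between the tips of the shut fingers; the grasp point (between the pads) lies 19 mm behind it; z points along the fingers, y is the direction in which the jaws open and shut (so a half turn about z gives the same grasp; the last joint's range is limited). The gripper opens to 88 mm and grips with 3 to 60 N. Pads are 19 mm wide; open, the fingers measure 130 mm over their backs; the gripper's body (78 mm by 193 mm) begins 47 mm behind the grasp point.
Start: joints at [90.361, 20.546, 0.682, 0, -70.136, -16.507], TCP at [0.188, 0.648, 0.227] pointing down, gripper open.
Joint ranges: [-176.03, 176.03], [-82.01, 121.73], [-58.28, 71.71], [-173.87, 95.51], [-174.79, -0.11], [-173.66, 173.66]. Speed limits (degrees/s): [136.94, 136.94, 172.46, 180, 180, 180].

## Interface

Orientations are given as [roll, pitch, yaw] about the fixed x, y, z axes, in that order (R = Rz(yaw) Ry(pitch) Rx(roll)).
In Python, from plant import r gives the robot as it stands. The module is installed in compiled form; this text tells all that it offers.
- The arm moves only by the tool send_rows, never from a script. Its argument "motion" is a list of rows, each an object with "travel": the shift along the tool's x, y, z in m, a list of three; "spin": the turn about the tool's z in degrees. In form: [{"travel": [tx, ty, tz], "spin": spin}, ...]. A call has 1 to 5 rows; each row shifts and turns the pose as measured when the row begins, along the tool's axes as they then stand; what a row does not reach is not made up. A row lasts 1/12 s, in which the tool goes at most 41.7 mm and 7.16 degrees, less where a joint would pass 70% of its speed; a pose out of reach is approached as far as the arm can. A call is refused whole if a number of a shift passes 0.0417 or a number of a turn 7.16, either way. A call with a gripper value outside its range is refused whole. "gripper" is the gripper command: -1 is shut, 1 is fully open, values between are in proportion, set as the call begins (left out, the last holds). The fingers move at their own pace and stop on an object; "squeeze" is the grip in N (left out, the last holds). Time passes only in rows, so rows that do not move let the fingers close. It gives the time, the measured TCP pose, the force and the opening at its end, in the units of the state.
- r.get_state(): the state, without advancing time (a new reading comes with each control period).
- r.capture(name): name is "scene" or "side" or "wrist"; returns (picture, depth): 400x640x3 uint8, blue, green, red; 400x640 float32, m along the optical axis (not along the pixel's ray), 0 where there is no reading.
- r.get_calibration(name): a dict with "fov_y" (degrees; the focal length in pixels is half the picture's height over the tangent of half this angle, whatever the lens; pixels are square), "cx", "cy" (the principal point, pixels), "origin" and "orientation" of the camera in the world. Camera axes: x right, y down, z forward; pixel columns grow to the right and rows downward; lengths in m; the calibration is good to about 2 mm. A picture is of the moment at which its call begins: read the wrist's pose just before it. get_calibration takes no time and is no camera call; for the wrist camera it gives the pose at the moment of the call.
- r.close_job(): hands the job in, once; it reports no verdict.
Trained networks look in the newest picture that a camera, given by its name, has taken for a name from the list of things; names that differ only in an ending like _2 or _b are one class to them, and where a whole thing is asked for, a point or a joint stands for the part that bears it (a point fixed in the world has none). Each returns a list of dicts, best first, with "conf" (0 to 1); they miss things now and then, are a little off and sometimes report something else, mostly with a low value. They report only what shows in the picture. A call takes as long as a camera call.
- r.boxes_of(camera, target): "at" ([x, y, z] in m, in the coordinates of the camera as it stood for that picture, good to about 4 mm: the middle of the surface that is visible of it).
- r.pinpoint(camera, target): "at" ([x, y, z] in m, in the coordinates of the camera as it stood for that picture, good to about 4 mm: a listed point, or the origin of a listed thing).
The state is a dict: "time_s": time; "joints": joint angles; "qd": joint speeds; "joint_torque": joint torques, N m; "tcp_pos": TCP position; "eef_rot": TCP orientation; "contact_force": force on the tool from outside, world axes, zero at the start; "moment": the same for the moment, N m; "gripper_width": finger opening in m.
Only numpy, scipy, OpenCV 4.12 (cv2) and the standard library are available. Lean on these libraries where they do the work, as an engineer would, in place of code of your own. Each camera call takes 0.05 s, during which the arm holds its last target. There are 200 camera calls.

## Task

The glue spray gun clamped nozzle-up in its bench stand is to be blown through with air only. Turn the winged air cap on top until its nose stands right over the pointer of the brass index ring below it, and let go of the cap; only then press the spring-loaded trigger paddle down half-way, so that its brass pin stands between the two white lines on the gauge strip, never on towards the bottom where glue would come. The program finishes while still holding the trigger there with the fingers, with the cap still on its mark; leave the things around the stand where they are.

Things in the scene. Friction and masses are not known exactly. Their poses are not given: they have to be found in the camera images.
- cap_grip (a point): Centre of the air cap's grip wing, on the cap's vertical axis, 160 mm above the table. Wing: upright steel block 44 mm long (point x, towards the nose), 18 mm thick (y, grasp across it), top at 171 mm. The round cap below it is 48 mm across, its top at 139 mm. z up. The cap turns with light friction (0.06 N m) and stays where left.
- cap_nose (a point): Tip of the cap's nose, a small steel bar sticking out below one end of the wing, at the foot of the cap: 36 mm from the turning axis, 129 mm above the table.
- cap (a joint): Turning angle of the air cap in rad, growing counter-clockwise seen from above; 0 when the nose points along the trigger paddle. Stops at -1.7 and 1.9. The mark is NOT at a fixed value: it is where the index ring's pointer stands.
- index_tip (a point): Outer tip of the pointer of the fixed brass index ring just under the cap: 36 mm from the cap's axis, 115 mm above the table (bar 8 mm tall, 7 mm wide). x points outwards along it, z up. It stands within 0.35 rad of the trigger's direction; the cap's nose starts 0.5 to 1.5 rad counter-clockwise of it.
- trigger_pad (a point): Middle of the top of the black pad (34 mm long) on the trigger paddle, where to press straight down with closed fingertips; 95.5 mm above the table at rest. The paddle, a bar 24 mm wide, runs from its hinge over the handle along the point's -x (z up at rest). The hinge axis is level, along y, 108 mm from this point, 90 mm above the table, 22 mm from the cap's axis.
- trigger (a joint): Angle of the trigger paddle in rad: 0 up at rest, 0.40 fully down; half-way is 0.20, pad 21 mm lower. A spring lifts it: at the pad 3.5 N to start, 6 N half-way, 9 N fully down. A brass pin on its side, 58 mm from the hinge, moves before the gauge strip; the strip's two white lines stand for 0.12 and 0.28.
- stand: Steel base plate (215 x 120 x 12 mm) with the gun clamped upright in it, screwed down. Origin on the table under the cap's axis; trigger and handle run along its -x, z up. The upright gauge strip (4 x 18 mm, top 100 mm above the table) stands at x = -73, y = +30 mm, on the left seen from the trigger's free end.
- button_press: A tall hand press standing on the table to the right of the stand, not used here; keep the arm clear of it. Origin under it on the table: its base reaches from x = -28 to 142 mm, y = -55 to 55 mm of that; its slanting lever ends in a knob 320 to 370 mm above the table at x = -142 to -86 mm, y = -16 to 16 mm.
- spool_dark_mid (a point): Centre of a thread spool, 40 mm across, 45 mm tall, standing beside the trigger; a bystander.
- pine_block_mid (a point): Centre of a pine block, 50 x 110 x 22 mm, lying beside the stand; a bystander.

How it is judged (in metres and radians):
On the way, in this order (a step that is already met when the one before it is completed fails the run):
1. the cap's nose stands over the index pointer and the cap is let go (horizontal distance between cap_nose and index_tip below 0.006 m and contact force between each of the fingers, the arm and cap below 0.1 N), for 0.2 s.
2. the trigger is held half-way down by the fingers (horizontal distance between cap_nose and index_tip below 0.006 m and value of joint trigger between 0.11 and 0.29 rad and contact force between the fingers and trigger above 2.5 N), for 0.5 s.
At the end, for the whole second after the job is handed in: The nose of the cap is within 6 mm (about 0.17 rad) of the index pointer's tip seen from above and nothing of the robot touches the cap; the trigger stands still between 0.11 and 0.29 rad, held by the fingers with more than 2.5 N, through the last second (all of step 2 and contact force between each of the fingers, the arm and cap below 0.1 N and velocity of joint trigger between -0.05 and 0.05 rad/s); the arm keeps its last pose, push and grip.
It fails at once if the trigger is pressed on past 0.33 rad, where glue would come (value of joint trigger above 0.33 rad).
It fails at once if the trigger is pressed (over 0.10 rad) while the cap is off its mark (value of joint trigger above 0.1 rad and not (horizontal distance between cap_nose and index_tip below 0.006 m)).
It fails at once if the spool is displaced by more than 30 mm (distance of spool_dark_mid from where it was at the start of the episode above 0.03 m).
It fails at once if the pine block is displaced by more than 30 mm (distance of pine_block_mid from where it was at the start of the episode above 0.03 m).
It also fails if it takes over 51 s, if anything falls off the work surface, if the arm or the gripper's body presses on something with over 40 N, if the wrist force passes 120 N, or if a joint passes its speed limit or range.

## Working session

There is one attempt and no reset: what is moved stays moved. The work goes in short steps, Python scripts to look and compute and a tool call to move; the robot and the scene stay as the last step left them, time stands still between calls to the robot, and variables do not carry over. Pictures are saved under pics/ and viewed, about 8 in all and at most 12, crops included, and the job is handed in when it is done.

Besides the shell and the picture viewer there is one more tool, called after "Call:" as name([rows], argument=value, ...), one row to a line, values as JSON. send_rows: Moves the arm, as the interface text tells. Its arguments: {"type":"object","properties":{"motion":{"type":"array"},"gripper":{"type":"number"},"squeeze":{"type":"number"}},"required":["motion"]}

```bash
mkdir -p pics; cat > h.py <<'E'
import numpy as np, cv2
from scipy.spatial.transform import Rotation as R
from plant import r
np.set_printoptions(precision=4,suppress=True)
def cam(n):
    c=r.get_calibration(n); o=c["orientation"]; o=np.array(o)
    M=o if o.shape==(3,3) else (R.from_euler('xyz',o,degrees=True).as_matrix() if o.size==3 else R.from_quat(o).as_matrix())
    return c,np.array(c["origin"]),M
def find(n,names,f="pinpoint",k=2):
    c,o,M=cam(n)
    for t in names:
        for d in getattr(r,f)(n,t)[:k]:
            print(n,f,t,round(d["conf"],2),o+M@np.array(d["at"]))
def px(n,p):
    c,o,M=cam(n); q=M.T@(np.array(p)-o); fl=200/np.tan(np.radians(c["fov_y"]/2))
    return c["cx"]+fl*q[0]/q[2], c["cy"]+fl*q[1]/q[2]
E
python3 - <<'E'
from h import *
print(r.get_state()); 
N=["cap_grip","cap_nose","index_tip","trigger_pad","stand","button_press","spool_dark_mid","pine_block_mid"]
ims=[]
for n in ["scene","side"]:
    print(r.get_calibration(n))
    im,d=r.capture(n); ims.append(im); find(n,N)
im,d=r.capture("wrist"); print(r.get_calibration("wrist")); find("wrist",N[:5])
cv2.imwrite("pics/a.png",cv2.resize(ims[0],(800,500)))
cv2.imwrite("pics/b.png",cv2.resize(ims[1],(800,500)))
E
```

```text
{'time_s': 0.0, 'joints': array([ 90.3629,  20.5903,   0.6322,  -0.0223, -70.1369, -16.5072]), 'qd': array([-0.0572, -0.042 ,  0.0546,  0.0363, -0.0574, -0.0106]), 'joint_torque': array([  0.0003, -58.2721,  29.3054,   6.9971,   0.0068,  -0.0002]), 'tcp_pos': array([0.1876, 0.6479, 0.2256]), 'eef_rot': array([179.9029,  -0.0069, -16.152 ]), 'contact_force': array([0.144 , 0.2632, 0.1767]), 'moment': array([ 0.0137, -0.0022,  0.0189]), 'gripper_width': 0.08728259436139137}
{'fov_y': 51.733350131488976, 'cx': 321.57484268468727, 'cy': 197.81823226652108, 'origin': array([ 0.1138, -0.3929,  0.5619]), 'orientation': array([-118.9543,   -1.3279,  -32.2958])}
scene pinpoint cap_grip 0.77 [0.6046 0.2826 0.1568]
scene pinpoint cap_nose 0.63 [0.5754 0.2521 0.1286]
scene pinpoint index_tip 0.64 [0.5747 0.2872 0.1138]
scene pinpoint trigger_pad 0.9 [0.4899 0.3325 0.0955]
scene pinpoint stand 0.72 [0.5997 0.281  0.0023]
scene pinpoint spool_dark_mid 0.83 [0.4661 0.2332 0.0199]
scene pinpoint pine_block_mid 0.5 [0.6773 0.3829 0.0112]
{'fov_y': 53.92565721343488, 'cx': 314.7018836436271, 'cy': 199.18799163383338, 'origin': array([0.121 , 0.175 , 0.9024]), 'orientation': array([-151.6325,    0.4785,  -79.129 ])}
side pinpoint cap_grip 0.68 [0.6071 0.2789 0.0015]
side pinpoint cap_nose 0.69 [0.576  0.254  0.1287]
side pinpoint index_tip 0.42 [0.5712 0.2859 0.1135]
side pinpoint stand 0.64 [0.6044 0.2769 0.0021]
side pinpoint spool_dark_mid 0.88 [0.4628 0.2332 0.0242]
side pinpoint pine_block_mid 0.8 [0.6744 0.386  0.0082]
{'fov_y': 69.46201672481801, 'cx': 314.6533468008509, 'cy': 198.9644874054886, 'origin': array([0.2639, 0.6276, 0.3842]), 'orientation': array([ 163.0273,    0.0261, -106.144 ])}
```

View pics/a.png

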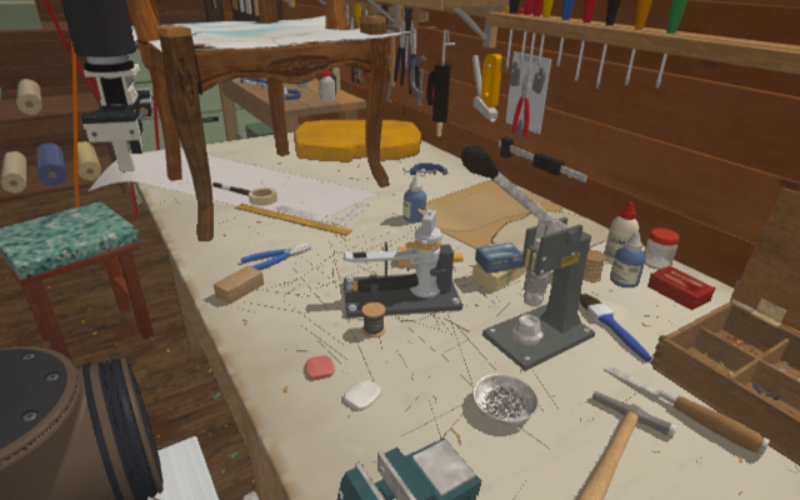

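View pics/b.png

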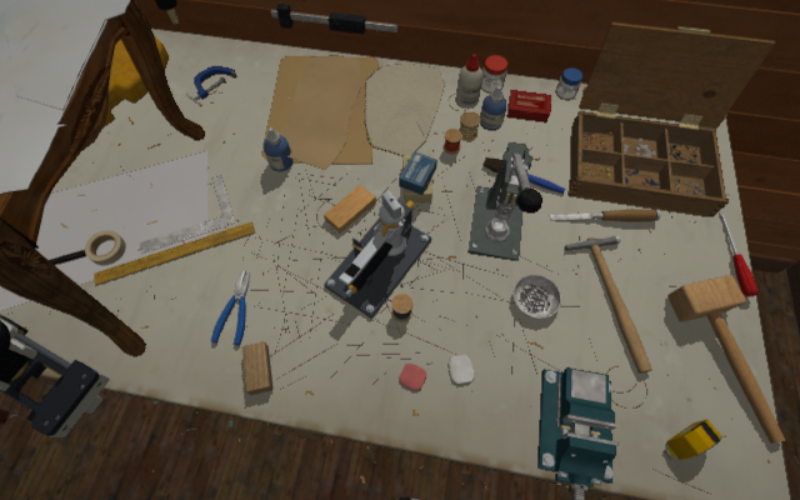

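The scene view shows the stand at about (410,270), the hand press to its right with its knob at (480,160), and an upturned chair standing behind. In the side view the cap wing is at (390,205), the press knob at (530,200), and the chair's front leg foot at (135,345). Next I'll locate the obstacles from the depth images.

```bash
python3 - <<'E'
from h import *
P=[]
for n in ["scene","side"]:
    im,d=r.capture(n); c,o,M=cam(n); fl=200/np.tan(np.radians(c["fov_y"]/2))
    v,u=np.mgrid[:400,:640]; m=d>0
    p=np.stack([(u-c["cx"])/fl*d,(v-c["cy"])/fl*d,d],-1)[m]@M.T+o
    P.append(p); find(n,["button_press"],"boxes_of"); find(n,["button_press"])
    q=lambda u,v:(o+M@np.array([(u-c["cx"])/fl*d[v,u],(v-c["cy"])/fl*d[v,u],d[v,u]]))
    if n=="scene": print("knob",q(383,128),"foot",q(164,188),q(304,145))
    else: print("knob",q(424,160),"foot",q(108,277),q(156,106))
p=np.concatenate(P)
g=np.zeros((24,26))  # x -0.05..0.95 rows, y -0.3..1.0
for x,y,z in p[p[:,2]<.9]:
    i=int((x-0.1)/.04); j=int((y+.25)/.04)
    if 0<=i<24 and 0<=j<26: g[i,j]=max(g[i,j],z)
print("y centres cm",[int(100*(-.25+.04*(j+.5))) for j in range(26)])
for i in range(24): print("x%3d"%(100*(.1+.04*(i+.5))),' '.join('%3d'%(100*t) for t in g[i]))
E
```

```text
scene pinpoint button_press 0.37 [0.5717 0.2877 0.1186]
knob [0.514  0.0579 0.3552] foot [0.2977 0.6969 0.0191] [0.7971 0.7802 0.0219]
knob [0.5088 0.0723 0.3662] foot [0.2959 0.6967 0.032 ] [0.7955 0.7787 0.035 ]
y centres cm [-23, -19, -15, -10, -7, -3, 1, 4, 9, 13, 17, 21, 25, 29, 32, 37, 41, 45, 49, 53, 57, 61, 65, 69, 73, 77]
x 12   0   0   0   0  24  27  27  25   1   0   0   0   0   0   0   0   0   0   0   0  33  33   0   0   0   0
x 16   0   0   0   0  11   0   0   0   0   0   0   0   0   0   0   0   0   0   0  33  33  49  49   0   0   0
x 20   0   0   0   4   4   0   0   0   0   0   0   0   0   0   0   0   0   0   0  33  33  49  41  37   0   0
x 24   0   0   9   9   9   2   0   0   0   0   0   0   0   0   0   0   0   3   3   0   0  49  49  39  33   0
x 28   5   0   9   9   9   2   0   0   0   0   0   0   0   0   0   0   0   3   3   0   0   0   0  44  44  43
x 32   6   0   9  10   9   1   0   0   0   0   1   1   0   0   0   0   0   3   3   0   1   0   0  44  44  44
x 36   6   0   7   8   8   2   0   0   1   1   1   1   0   0   0   0   0   3   3   1   1   0   0  41  44  40
x 40
[... 1148 characters left out ...]
 0   0   0   2   2   6   9   6   0   0  41  44
x 84   5   5   2   3   6   1   1   2   1   1   0   0   3   1   1   1   0   1   1   1   1   1   0   0  41  41
x 88   5   5   5   5   6   0   0   1   1   1   4   4   0   1   1   1   1   1   1   1   1   1   0   0  41   0
x 92   5   5   5   5   6   0   0   0   0   5   5   4   1   1   1   1   2   1   1   1   1   1   0  47  48  48
x 96   5   5   2   2   6   0   0   0  10  11   5   0   1   1   1   1   1   1   1   1   1   1   0  48  48   0
x100  24  23  23  23  23   3   3   3  11  11   9   8   1   2   1   1   1   1   1   1   1   1   0  48  48  46
x104  27  27  26  26  26  44   3  45  43  45  45  10  45  44   1  43  44  42  44  45  45  45   0  48  48  46
```

Call:
send_rows([
  {"travel": [0.011, 0.038, 0], "spin": 0},
  {"travel": [0.011, 0.038, 0], "spin": 0},
  {"travel": [0.011, 0.038, 0], "spin": 0},
  {"travel": [0.011, 0.038, 0], "spin": 0},
  {"travel": [0.037, 0.007, 0], "spin": 0},
], gripper=1)

```text
time_s: 1.92
tcp_pos: [0.2183, 0.4697, 0.2214]
eef_rot: [179.7, -0.1, -15.9]
contact_force: [0.8, -0.9, -1.1]
gripper_width: 0.0872
```

Call:
send_rows([
  {"travel": [0.038, 0.007, 0], "spin": 0},
  {"travel": [0.038, 0.007, 0], "spin": 0},
  {"travel": [0.038, 0.007, 0], "spin": 0},
  {"travel": [0.038, 0.007, 0], "spin": 0},
  {"travel": [0.038, 0.007, 0], "spin": 0},
])

```text
time_s: 2.33
tcp_pos: [0.3952, 0.3791, 0.2255]
eef_rot: [-179.9, -0.1, -15.4]
contact_force: [1.0, 1.9, -0.7]
gripper_width: 0.0873
```

Call:
send_rows([
  {"travel": [0.038, 0.007, 0], "spin": 0},
  {"travel": [0.038, 0.007, 0], "spin": 0},
  {"travel": [0.038, 0.007, 0], "spin": 0},
  {"travel": [0, 0, 0], "spin": 7},
  {"travel": [0, 0, 0], "spin": 7},
])

```text
time_s: 2.75
tcp_pos: [0.5109, 0.3206, 0.2262]
eef_rot: [-179.8, -0.1, -29.7]
contact_force: [-0.4, -0.1, 0.3]
gripper_width: 0.0877
```

Call:
send_rows([
  {"travel": [0, 0, 0], "spin": 7},
  {"travel": [0, 0, 0], "spin": 7},
  {"travel": [0, 0, 0], "spin": 7},
  {"travel": [0, 0, 0], "spin": 7},
  {"travel": [0, 0, 0], "spin": 7},
])

```text
time_s: 3.17
tcp_pos: [0.5133, 0.3182, 0.2256]
eef_rot: [-179.8, -0.0, -65.4]
contact_force: [-0.2, 0.1, -0.5]
gripper_width: 0.0879
```

Call:
send_rows([
  {"travel": [0, 0, 0], "spin": 7},
  {"travel": [0, 0, 0], "spin": 7},
  {"travel": [0, 0, 0], "spin": 7},
  {"travel": [0, 0, 0], "spin": 7},
  {"travel": [0, 0, 0], "spin": 7},
])

```text
time_s: 3.58
tcp_pos: [0.5135, 0.318, 0.2259]
eef_rot: [-179.8, 0.1, -101.1]
contact_force: [-0.2, -0.1, 0.2]
gripper_width: 0.0873
```

Call:
send_rows([
  {"travel": [0, 0, 0], "spin": 7},
  {"travel": [0, 0, 0], "spin": 7},
  {"travel": [0, 0, 0], "spin": 7},
  {"travel": [0, 0, 0], "spin": 7},
  {"travel": [0, 0, 0], "spin": 7},
])

```text
time_s: 4.0
tcp_pos: [0.5135, 0.318, 0.2263]
eef_rot: [-179.9, 0.3, -137.0]
contact_force: [1.1, 0.0, -0.7]
gripper_width: 0.0875
```

Call:
send_rows([
  {"travel": [-0.013, -0.03, 0], "spin": 0},
  {"travel": [-0.013, -0.03, 0], "spin": 0},
  {"travel": [-0.013, -0.03, 0], "spin": 0},
  {"travel": [0, 0, 0], "spin": 0},
])

```text
time_s: 4.33
tcp_pos: [0.6052, 0.2785, 0.228]
eef_rot: [-179.9, 0.4, -137.4]
contact_force: [-0.6, 0.7, -0.9]
gripper_width: 0.0872
```

```bash
python3 - <<'E'
from h import *
s=r.get_state(); print(s["tcp_pos"],s["eef_rot"],s["joints"])
im,d=r.capture("wrist"); find("wrist",["cap_grip","cap_nose","index_tip","trigger_pad","stand"])
cv2.imwrite("pics/c.png",im)
# wing top points from depth
c,o,M=cam("wrist"); fl=200/np.tan(np.radians(c["fov_y"]/2))
v,u=np.mgrid[:400,:640]
p=np.stack([(u-c["cx"])/fl*d,(v-c["cy"])/fl*d,d],-1)@M.T+o
for lo,hi in [(.165,.177),(.134,.144)]:
    m=(d>0)&(p[...,2]>lo)&(p[...,2]<hi)&(np.hypot(p[...,0]-.604,p[...,1]-.28)<.045)
    (cx,cy),(w,h),a=cv2.minAreaRect((p[m][:,:2]*1000).astype(np.float32)); b=cv2.boxPoints(((cx,cy),(w,h),a))
    print(m.sum(),cx,cy,w,h,a,p[m].mean(0))
E
```

```text
[0.6052 0.2785 0.228 ] [-179.9297    0.409  -137.3735] [ 41.4813  19.4258  -0.8061   0.0663 -69.3578 -88.8781]
wrist pinpoint cap_grip 0.85 [0.6083 0.28   0.1603]
wrist pinpoint cap_nose 0.92 [0.5785 0.2581 0.1285]
wrist pinpoint index_tip 0.76 [0.5677 0.2911 0.1113]
wrist pinpoint trigger_pad 0.78 [0.4845 0.3395 0.0988]
wrist pinpoint stand 0.97 [0.6071 0.279  0.0002]
1148 601.5923461914062 281.88897705078125 42.975040435791016 17.507802963256836 42.324092864990234 [0.6008 0.2809 0.1714]
1019 601.8502197265625 279.3455505371094 51.74934387207031 46.61344528198242 82.20818328857422 [0.5992 0.2791 0.1384]
```

View pics/c.png

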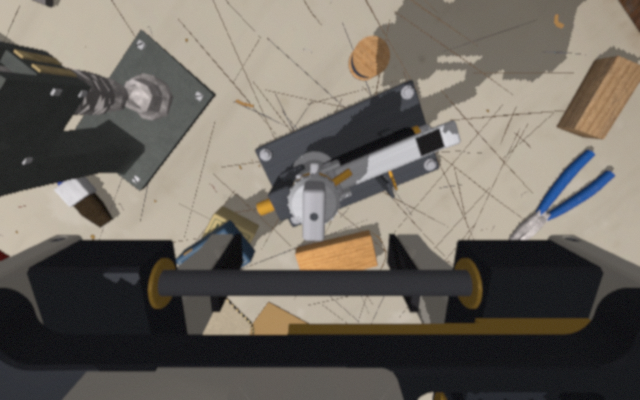

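The wrist view shows the wing at (315,212) aligned between the fingers, the brass index at (342,178) and the black pad at (430,140). The wing axis from depth (42.3°, 43×17.5 mm, top at 171 mm) matches the tool yaw, so I'll descend and grasp.

Call:
send_rows([
  {"travel": [0, 0.003, 0.027], "spin": 0},
  {"travel": [0, 0, 0.027], "spin": 0},
  {"travel": [0, 0, 0.027], "spin": 0},
  {"travel": [0, 0, 0], "spin": 0},
])

```text
time_s: 4.97
tcp_pos: [0.598, 0.2871, 0.1501]
eef_rot: [-180.0, 0.9, -136.9]
contact_force: [-0.7, -0.9, -0.1]
gripper_width: 0.0877
```

Call:
send_rows([
  {"travel": [0, 0, 0], "spin": 0},
  {"travel": [0, 0, 0], "spin": 0},
  {"travel": [0, 0, 0], "spin": 0},
  {"travel": [0, 0, 0], "spin": 0},
  {"travel": [0, 0, 0], "spin": 0},
], gripper=-1, squeeze=20)

```text
time_s: 5.38
tcp_pos: [0.5986, 0.2896, 0.1563]
eef_rot: [-179.9, 1.2, -136.7]
contact_force: [-0.2, 0.1, -0.7]
gripper_width: 0.0598
```

Call:
send_rows([
  {"travel": [0.003, -0.009, 0.01], "spin": 0},
  {"travel": [0, 0, 0.001], "spin": 0},
])

```text
time_s: 5.55
tcp_pos: [0.6039, 0.2816, 0.1471]
eef_rot: [-179.9, 1.5, -136.7]
contact_force: [-0.8, -0.9, -0.2]
gripper_width: 0.0463
```

Call:
send_rows([
  {"travel": [0, 0, 0.002], "spin": 0},
  {"travel": [0, 0, 0.001], "spin": 0},
  {"travel": [0, 0, 0.001], "spin": 0},
  {"travel": [0, 0, 0.001], "spin": 0},
])

```text
time_s: 5.88
tcp_pos: [0.6059, 0.2797, 0.1425]
eef_rot: [-179.7, 1.5, -136.7]
contact_force: [11.6, -15.1, 1.8]
gripper_width: 0.0197
```

Call:
send_rows([
  {"travel": [0, -0.001, -0.002], "spin": 0},
  {"travel": [0, -0.001, 0], "spin": 0},
])

```text
time_s: 6.05
tcp_pos: [0.6069, 0.2784, 0.1425]
eef_rot: [-179.8, 1.5, -136.8]
contact_force: [-11.1, 7.4, 13.0]
gripper_width: 0.0174
```

Call:
send_rows([
  {"travel": [0, 0, -0.001], "spin": 5},
  {"travel": [0, 0, 0], "spin": 7},
  {"travel": [0, 0, 0], "spin": 7},
])

```text
time_s: 6.3
tcp_pos: [0.6068, 0.2785, 0.1426]
eef_rot: [179.7, 1.4, -156.2]
contact_force: [-1.4, 0.2, 1.4]
gripper_width: 0.0181
```

Call:
send_rows([
  {"travel": [0, 0, 0], "spin": 7},
  {"travel": [0, 0, 0], "spin": 7},
  {"travel": [0, 0, 0], "spin": 7},
  {"travel": [0, 0, 0], "spin": 7},
  {"travel": [0, 0, 0], "spin": 7},
])

```text
time_s: 6.72
tcp_pos: [0.6067, 0.2786, 0.1426]
eef_rot: [179.1, 1.0, 168.0]
contact_force: [0.5, 0.6, 0.5]
gripper_width: 0.018
```

```bash
python3 - <<'E'
from h import *
s=r.get_state(); print(s["tcp_pos"],s["eef_rot"],s["joints"],s["contact_force"])
im,d=r.capture("wrist"); find("wrist",["cap_grip","cap_nose","index_tip","trigger_pad","stand"])
t=s["tcp_pos"]
print([px("wrist",[t[0],t[1],z]) for z in (.115,.139)])
cv2.imwrite("pics/d.png",cv2.resize(im[120:320,200:440],(720,600),interpolation=cv2.INTER_CUBIC))
E
```

```text
[0.6067 0.2786 0.1426] [179.0907   0.9861 167.9536] [  41.5142   22.4879   -7.9606    0.2977  -58.2347 -143.7066] [0.4551 0.5685 0.5226]
wrist pinpoint cap_grip 0.69 [0.6079 0.2794 0.1596]
wrist pinpoint cap_nose 0.92 [0.574  0.2884 0.126 ]
wrist pinpoint cap_nose 0.2 [0.676  0.3863 0.0064]
wrist pinpoint index_tip 0.72 [0.5702 0.2897 0.1167]
wrist pinpoint trigger_pad 0.61 [0.4829 0.3369 0.0969]
wrist pinpoint stand 0.89 [0.6089 0.2789 0.0006]
[(np.float64(312.0334650342536), np.float64(229.56381015155856)), (np.float64(312.3451837803421), np.float64(245.53791104952177))]
```

View pics/d.png

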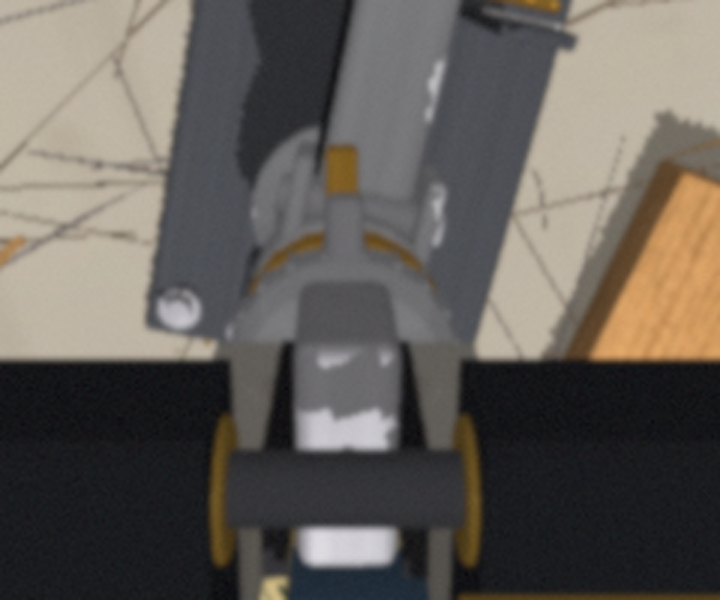

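In this crop the nose at (343,215) stands directly over the brass pointer at (342,165), and the networks agree (163.6° against 163.2°). I'll release the cap and lift.

Call:
send_rows([
  {"travel": [0, 0, 0], "spin": 0},
  {"travel": [0, 0, 0], "spin": 0},
  {"travel": [0, 0, 0], "spin": 0},
  {"travel": [0, 0, 0], "spin": 0},
], gripper=1)

```text
time_s: 7.35
tcp_pos: [0.6066, 0.2787, 0.1425]
eef_rot: [179.0, 1.0, 168.8]
contact_force: [-0.3, -0.3, -0.4]
gripper_width: 0.0391
```

Call:
send_rows([
  {"travel": [0, 0, -0.02], "spin": 0},
  {"travel": [0, 0, -0.03], "spin": 0},
  {"travel": [0, 0, -0.03], "spin": 0},
  {"travel": [0, 0, 0], "spin": 0},
  {"travel": [0, 0, 0], "spin": 0},
])

```text
time_s: 7.77
tcp_pos: [0.6041, 0.2765, 0.2236]
eef_rot: [179.2, 0.8, 168.9]
contact_force: [-0.4, 0.1, -0.7]
gripper_width: 0.0727
```

```bash
python3 - <<'E'
from h import *
s=r.get_state(); print(s["time_s"],s["tcp_pos"],s["eef_rot"],s["joints"],s["contact_force"],s["gripper_width"])
im,d=r.capture("wrist"); find("wrist",["cap_grip","cap_nose","index_tip","trigger_pad","stand"])
cv2.imwrite("pics/e.png",cv2.resize(im[60:300,200:520],(800,600),interpolation=cv2.INTER_CUBIC))
E
```

```text
7.7667 [0.6041 0.2765 0.2236] [179.2126   0.7982 168.8785] [  41.4717   18.9768   -2.0953    0.1681  -67.8177 -142.6497] [-0.4187  0.0508 -0.7122] 0.07265739137663833
wrist pinpoint cap_grip 0.92 [0.6097 0.2772 0.1578]
wrist pinpoint cap_nose 0.86 [0.5718 0.2862 0.1273]
wrist pinpoint index_tip 0.57 [0.5714 0.2887 0.1132]
wrist pinpoint index_tip 0.44 [ 0.6057  0.2812 -0.0009]
wrist pinpoint trigger_pad 0.85 [0.4844 0.3367 0.1012]
wrist pinpoint stand 0.87 [0.6087 0.2826 0.0022]
```

View pics/e.png

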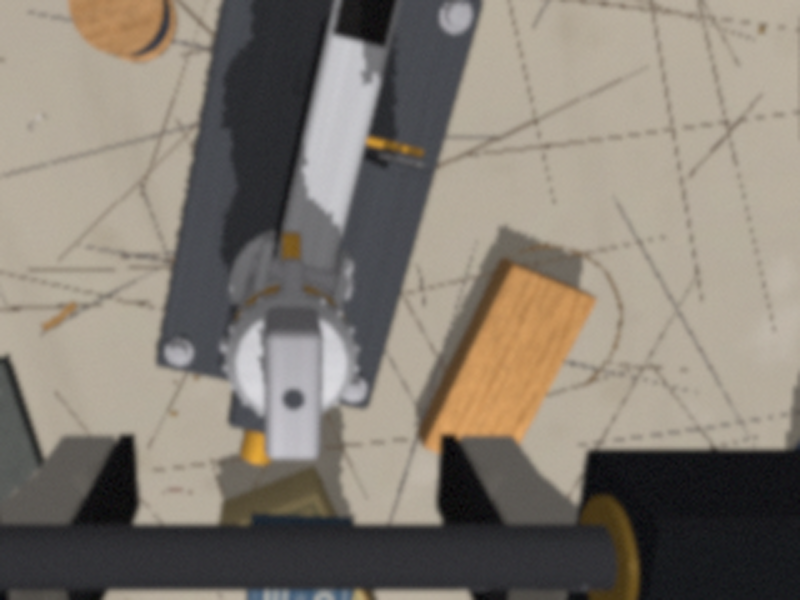

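The cap has stayed on its mark: in the crop the nose is at (290,270) over the pointer at (290,247), and the spool and pine block are untouched. Next I'll close the fingers and move over the pad.

Call:
send_rows([
  {"travel": [0.031, 0.009, 0], "spin": 0},
  {"travel": [0.031, 0.009, 0], "spin": 0},
  {"travel": [0.031, 0.009, 0], "spin": 0},
  {"travel": [0.031, 0.009, 0], "spin": 0},
  {"travel": [0, 0, 0], "spin": 0},
], gripper=-1)

```text
time_s: 8.48
tcp_pos: [0.4853, 0.3346, 0.2145]
eef_rot: [179.8, 0.4, 168.6]
contact_force: [0.3, -0.7, -1.0]
gripper_width: 0.0599
```

Call:
send_rows([
  {"travel": [0, 0, 0.025], "spin": 0},
  {"travel": [0, 0, 0.025], "spin": 0},
  {"travel": [0, 0, 0.025], "spin": 0},
  {"travel": [0, 0, 0], "spin": 0},
  {"travel": [0, 0, 0], "spin": 0},
])

```text
time_s: 8.9
tcp_pos: [0.4839, 0.3364, 0.1373]
eef_rot: [179.8, 0.5, 168.9]
contact_force: [0.3, 0.3, 1.2]
gripper_width: 0.0261
```

Call:
send_rows([
  {"travel": [0, 0, 0], "spin": 0},
  {"travel": [0, 0, 0], "spin": 0},
  {"travel": [0, 0, 0], "spin": 0},
  {"travel": [0, 0, 0], "spin": 0},
])

```text
time_s: 9.23
tcp_pos: [0.4856, 0.3371, 0.1404]
eef_rot: [179.7, 0.6, 168.9]
contact_force: [0.0, 0.3, 0.5]
gripper_width: 0.0022
```

```bash
python3 - <<'E'
from h import *
s=r.get_state(); print(s["time_s"],s["tcp_pos"],s["eef_rot"],s["joints"],s["contact_force"],s["gripper_width"])
im,d=r.capture("wrist"); find("wrist",["cap_grip","cap_nose","index_tip","trigger_pad","stand"])
im2,d=r.capture("scene"); find("scene",["trigger_pad"])
t=s["tcp_pos"]; print(px("wrist",t))
a=cv2.resize(im[40:340,160:480],(400,375)); b=cv2.resize(im2[150:270,240:400],(400,300),interpolation=cv2.INTER_CUBIC)
c=np.zeros((375,800,3),np.uint8); c[:,:400]=a; c[:300,400:]=b
cv2.imwrite("pics/f.png",c)
E
```

```text
9.2333 [0.4856 0.3371 0.1404] [179.685    0.5962 168.8921] [  53.977    16.3395  -17.6351    0.4951  -55.4896 -155.3619] [0.0249 0.333  0.5367] 0.002153433040220219
wrist pinpoint trigger_pad 0.84 [0.4863 0.3374 0.0982]
scene pinpoint trigger_pad 0.85 [0.4892 0.3329 0.0942]
scene pinpoint trigger_pad 0.37 [0.5673 0.2836 0.1281]
(np.float64(313.1803808181163), np.float64(249.88237676457092))
```

View pics/f.png

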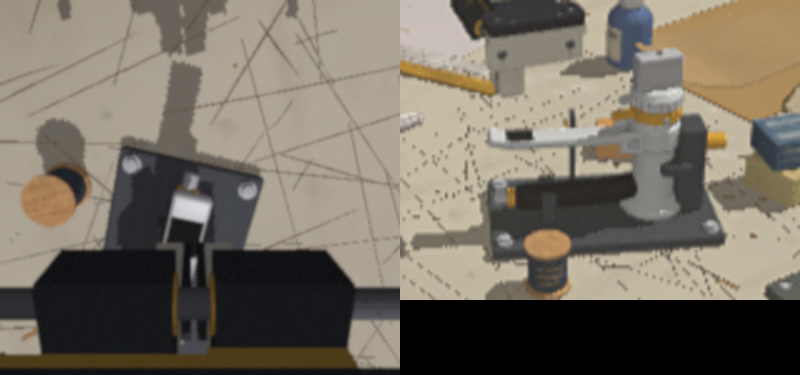

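The fingertips are right over the pad, about 45 mm above it (scene crop: tip at (512,95), black pad at (518,135)). I'll descend with checks.

Call:
send_rows([
  {"travel": [0, 0, 0.018], "spin": 0},
  {"travel": [0, 0, 0.017], "spin": 0},
  {"travel": [0, 0, 0], "spin": 0},
])

```text
time_s: 9.88
tcp_pos: [0.486, 0.3376, 0.1047]
eef_rot: [179.6, 0.6, 168.9]
contact_force: [-0.5, -0.0, -0.5]
gripper_width: 0.0004
```

Call:
send_rows([
  {"travel": [0, 0, 0.004], "spin": 0},
  {"travel": [0, 0, 0.004], "spin": 0},
])

```text
time_s: 10.05
tcp_pos: [0.4865, 0.3378, 0.0972]
eef_rot: [179.6, 0.7, 168.9]
contact_force: [-1.0, -0.3, 1.6]
gripper_width: 0.0007
```

Call:
send_rows([
  {"travel": [0, 0, 0.004], "spin": 0},
  {"travel": [0, 0, 0.004], "spin": 0},
])

```text
time_s: 10.22
tcp_pos: [0.4868, 0.3381, 0.09]
eef_rot: [179.6, 0.7, 169.0]
contact_force: [-1.9, -1.1, 2.6]
gripper_width: 0.0007
```

Call:
send_rows([
  {"travel": [0, 0, 0.004], "spin": 0},
  {"travel": [0, 0, 0.003], "spin": 0},
])

```text
time_s: 10.38
tcp_pos: [0.487, 0.338, 0.0832]
eef_rot: [179.6, 0.7, 169.0]
contact_force: [-1.4, -1.7, 4.0]
gripper_width: 0.0005
```

Call:
send_rows([
  {"travel": [0, 0, 0.004], "spin": 0},
  {"travel": [0, 0, 0.003], "spin": 0},
  {"travel": [0, 0, 0.001], "spin": 0},
])

```text
time_s: 10.63
tcp_pos: [0.4878, 0.3378, 0.0753]
eef_rot: [179.5, 0.8, 169.0]
contact_force: [-2.6, -2.1, 6.0]
gripper_width: 0.0004
```

Call:
send_rows([
  {"travel": [0, 0, 0], "spin": 0},
  {"travel": [0, 0, 0], "spin": 0},
  {"travel": [0, 0, 0], "spin": 0},
])

```text
time_s: 10.88
tcp_pos: [0.4878, 0.3378, 0.0753]
eef_rot: [179.5, 0.8, 169.0]
contact_force: [-3.3, -1.9, 5.5]
gripper_width: 0.0001
```

```bash
python3 - <<'E'
from h import *
s=r.get_state(); print(s["time_s"],s["tcp_pos"],s["eef_rot"],s["contact_force"],s["gripper_width"])
im2,d=r.capture("scene"); find("scene",["trigger_pad","cap_nose","index_tip","spool_dark_mid","pine_block_mid"])
im,d=r.capture("wrist"); find("wrist",["trigger_pad","cap_nose","index_tip"])
im3,d=r.capture("side"); find("side",["cap_nose","index_tip","spool_dark_mid","pine_block_mid"])
print(r.get_state()["tcp_pos"],r.get_state()["contact_force"])
cv2.imwrite("pics/g.png",np.hstack([cv2.resize(x,(400,500),interpolation=cv2.INTER_CUBIC) for x in (im2[160:260,260:340],im3[110:260,240:360])]))
E
```

```text
10.8833 [0.4878 0.3378 0.0753] [179.5419   0.799  168.974 ] [-3.3019 -1.9329  5.5198] 9.309546385936868e-05
scene pinpoint trigger_pad 0.88 [0.4881 0.3337 0.0772]
scene pinpoint cap_nose 0.81 [0.5677 0.2858 0.127 ]
scene pinpoint index_tip 0.45 [0.5744 0.2872 0.1182]
scene pinpoint spool_dark_mid 0.85 [0.4659 0.2327 0.0188]
scene pinpoint pine_block_mid 0.61 [0.6765 0.3834 0.0119]
wrist pinpoint trigger_pad 0.7 [0.4873 0.338  0.0776]
side pinpoint cap_nose 0.58 [0.5703 0.2844 0.1292]
side pinpoint cap_nose 0.18 [0.6723 0.3863 0.0079]
side pinpoint index_tip 0.38 [0.5713 0.2872 0.1138]
side pinpoint pine_block_mid 0.65 [0.6745 0.3862 0.0144]
[0.4878 0.3378 0.0753] [-1.8583 -1.9035  4.7289]
```

View pics/g.png

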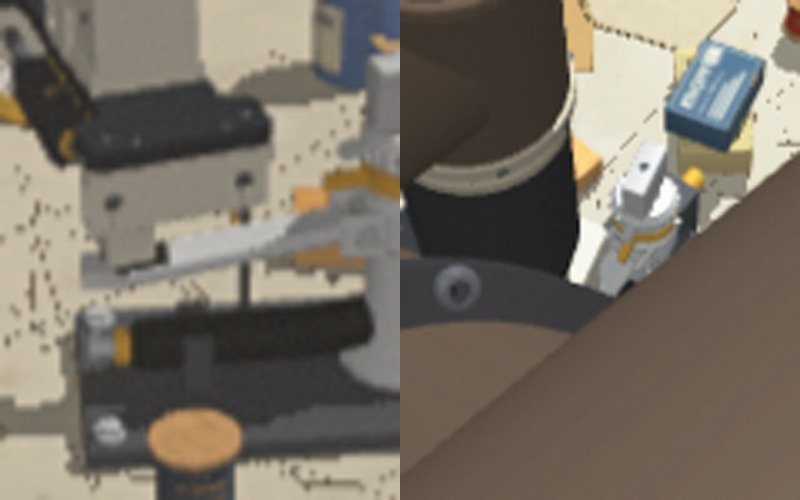

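The scene crop shows the paddle pressed with the fingertips at the end of the pad at (130,260). TCP z is 75.3 mm and steady, about 5.5 N, and the pad about 20 mm below rest. The side crop shows the nose still over the brass pointer at (628,245). One short hold more, then hand in.

Call:
send_rows([
  {"travel": [0, 0, 0], "spin": 0},
  {"travel": [0, 0, 0], "spin": 0},
  {"travel": [0, 0, 0], "spin": 0},
  {"travel": [0, 0, 0], "spin": 0},
  {"travel": [0, 0, 0], "spin": 0},
])

```text
time_s: 12.05
tcp_pos: [0.4877, 0.3379, 0.076]
eef_rot: [179.5, 0.8, 169.0]
contact_force: [-2.2, -0.8, 5.9]
gripper_width: 0.0002
```

```bash
python3 - <<'E'
from h import *
s=r.get_state(); print(s["time_s"],s["tcp_pos"],s["contact_force"])
if abs(s["tcp_pos"][2]-.0753)<.002: print(r.close_job())
E
```

```text
12.05 [0.4877 0.3379 0.076 ] [-2.1963 -0.8181  5.9182]
the job is handed in; nothing more can be done
None
```

I turned the cap clockwise by about 55° until its nose stood over the index pointer, then let go of it and lifted clear. With the fingers closed I pressed the trigger pad down about half-way, and I handed the job in at 12.05 s while still holding it there. No verdict was reported.

Last checks:
- **Trigger:** the fingertips held steady at 76.0 mm, about 19.5 mm below the pad's rest height, or roughly 0.19 rad. The upward force was about 5.9 N, as expected for half-way. I worked the angle out from fingertip height; I did not read the brass pin against the gauge lines.
- **Cap:** the close wrist pictures, taken before and after letting go, showed the nose right over the pointer. With the trigger held, the side picture agreed. At that point the networks put nose and pointer 3 mm apart from the side camera and about 7 mm apart from the scene camera. The 7 mm is over the 6 mm limit, but it is within those networks' error and the pictures contradict it.
- **Bystanders:** the spool (scene camera) and the pine block (scene and side cameras) stood where they were at the start. In the last check the side camera did not report the spool.

One disagreement: the first depth estimate of the cap's axis was about 5 mm off. One finger therefore pushed the wing with about 19 N before the grasp centred itself.

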